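Hold a gate-hinge leaf in line for its pin

TASK

On the welding fixture, first press the raised hold-down strap down until it snaps shut over the jamb bar. Then take from the slotted rack the loose hinge leaf that has one single knuckle in the middle of its lower edge, bring that knuckle down between the two knuckles on the jamb so that the three holes line up well enough for the hinge pin to slip through, and finish still holding it there: steady, carried by the gripper alone, not let go and not resting on the jamb. Leave the strap shut and everything else on the bench where it is.

Things in the scene. Friction and masses are not known exactly. Their poses are not given: they have to be found in the camera images.
- strap (a joint): Hold-down strap's hinge: 0 = shut flat over the jamb bar, 0.9 rad = fully raised; starts at 0.65 to 0.85. Steel strap 32 mm wide, 8 mm thick, from its pivot (fixture y = 77, z = 99 mm) 91 mm towards the fixture's -y. Over-centre detent: it resists with up to about 10 N and may spring back up if let go early; below about 0.08 rad it snaps shut and stays. It stops at 0.
- strap_pad (a point): Point on the upper face of the strap, 80 mm from its pivot and 11 mm from its free end: where to press down. With the strap shut it lies 103 mm above the fixture's underside, at fixture y = -3 mm.
- fixture: Fixed grey welding fixture; origin at the centre of its underside, on the bench. Base 180 (x) x 210 (y) x 12 mm. On it a steel jamb bar 140 mm long along x, y from -20 to +30 mm, top 81 mm up, topped by a flat 8 mm leaf whose two knuckles overhang on the -y side.
- jamb_bore (a point): Where the middle of the loose knuckle must come: middle of the gap between the jamb's two knuckles, on their hole axis (x axis, the fixture's x), at fixture y = -50, z = 85 mm. Each knuckle is a tube along x, 30 mm outside, 14 mm hole, 35 mm long; the gap is 40 mm (x = -20 to 20), with open air below; the jamb's leaf edge is 26 mm to +y of the axis.
- leaf: Wanted hinge leaf, bare steel, 0.4 to 0.6 kg, upright in the rack, knuckle down. Origin under the knuckle's middle; z up, x along hole and width, y = plate normal. Knuckle 34 mm long, 30 mm outside, 14 mm hole, axis at z = 15 mm; neck 34 mm wide; plate z = 42 to 122 mm, 70 wide, 8 thick: pinch it along y at mid-width, fingertips above z = 80 mm. A half turn looks the same.
- leaf_bore (a point): Middle of the loose leaf's knuckle, on the hole axis (x axis), 15 mm above the leaf's origin.
- rack: Fixed rack, wooden base 100 (x) x 235 (y) x 12 mm; origin at the centre of its underside. Three slots 70 mm apart along y (-70, 0, 70), order of pieces varies. Each holds a plate by its two side edges between steel fins (|x| 24 to 44 mm, top 88 mm up); pieces stand on the base at z = 12 mm and come free when drawn straight up 80 mm.
- twin_leaf: Another loose leaf in the rack, same steel plate but with TWO short knuckles at the ends of its lower edge and a gap in the middle. Not wanted.
- blank: Plain steel plate in the rack, 70 x 8 x 95 mm, no knuckle. Not wanted.
- pin: Steel hinge pin, 10 mm thick, 120 mm long with a bent end, lying on the fixture's base beside the knuckles (its top 10 mm above the base). Bystander.
- hammer: Hammer lying at the back of the bench. Bystander.
- file: Flat file with wooden handle, about 270 mm long, 22 mm high, lying between rack and fixture. Bystander.
- bin: Small open blue bin, 100 x 80 x 45 mm, beyond the file. Bystander.
- wrench: Wrench lying at the back of the bench. Bystander.

How it is judged:
By the outcome, as a careful person would: the job done as asked, in the order asked, and still so for the second after the job is handed in, while the arm keeps its last pose, push and grip.
It also fails if it takes over 64 s, if anything falls off the work surface, if the arm or the gripper's body presses on something with over 40 N, if the wrist force passes 120 N, or if a joint passes its speed limit or range.

ROBOT

A 7-joint arm with a two-finger parallel gripper is mounted at the origin on the work surface. World frame = base frame: x ahead of the robot, y to its left, z up, the work surface at z = 0. Lengths are in m, angles in rad, forces in N, time in s.
With the tool pointing down it reaches from about 0.4 to 0.85 m from the base axis. Payload 4.5 kg.
Tool frame: the origin (TCP) lies at the very end of the fingers, on their centre line; the grasp point (between the pads) lies 19 mm behind it (r.grip_depth is the z of the grasp point in the tool frame, in m); z points along the fingers, y is the line along which they close (so a half turn about z gives the same grasp; the last joint's range is limited). The gripper opens to 88 mm and grips with 3 to 60 N. Pads are 18 mm wide; open, the fingers measure 123 mm over their backs; the gripper's body (75 mm by 187 mm) begins 45 mm behind the grasp point.
Start: joints at [1.354, 0.689, -0.195, 1.565, 0.157, 0.902, -0.215], TCP at [0.155, -0.605, 0.239] pointing down, gripper open.
Joint ranges: [-3.01, 3.01], [-0.46, 2.08], [-1.47, 1.51], [0.13, 2.56], [-1, 4.14], [0.04, 2.09], [-2.66, 2.66]. Speed limits (rad/s): [2.57, 2.57, 3.14, 3.14, 3.14, 3.14, 3.14].

INTERFACE

Orientations are given as a unit quaternion [x, y, z, w].
In Python, from plant import r, imaging gives the robot as it stands (r), with the cameras (imaging).
- The arm moves only by the tool move_tool, called in YAML: its name, and indented under it one key for each argument. Schema: {"type":"object","properties":{"offsets":{"type":"array","items":{"type":"array","items":{"type":"array","items":{"type":"number"},"minItems":7,"maxItems":7},"minItems":1,"maxItems":10},"minItems":1,"maxItems":1},"force":{"type":"number"},"only":{"type":"string"},"quiet":{"type":"boolean"},"lines":{"type":"string"}},"required":["offsets"],"additionalProperties":false}. offsets is a list that holds a single list of rows (three levels of brackets), with 1 to 10 rows, each of 7 numbers: the opening from 0.0 (shut) to 1.0 (fully open), then dx, dy, dz in shares of 1 m (1.0 is 1 m), then a rotation vector rx, ry, rz in fractions of the full range, 1 being 90 degrees; each row is the pose to reach, as a shift and turn from the pose commanded when the call began, along the tool's axes at that moment; what a row does not reach only later rows make up. A row lasts 1/10 s, in which the tool goes at most 0.05 m and 0.15 rad, less where a joint would pass 70% of its speed; a pose out of reach is approached as far as the arm can. The fingers move at their own pace and stop on an object; force is the grip in N (left out, the last holds). Time passes only in rows, so rows that do not move let the fingers close. The tool returns the time, the measured TCP pose, the force, the opening and the grip force at its end. only (a regular expression) keeps the lines of the reply that match it, lines (a string "A,B") keeps lines A to B, and quiet returns only ok. A shift or turn number past 1, either way, is cut back to 1. Input that does not fit is refused with a message, and nothing moves.
- r.get_state(): the state, without advancing time (a new reading comes with each control period).
- imaging.snapshot(name): name is "side" or "top" or "wrist"; returns the picture (400x640x3 uint8, red, green, blue); there is no depth.
- imaging.camera_params(name): a dict with "fx", "fy", "cx", "cy" (pixels), "rvec" (rotation vector, rad) and "tvec" (3), from world to camera coordinates, as OpenCV has them. Camera axes: x right, y down, z forward; pixel columns grow to the right and rows downward; lengths in m; the calibration is good to about 2 mm. A picture is of the moment at which its call begins: read the wrist's pose just before it. camera_params takes no time and is no camera call; for the wrist camera it gives the pose at the moment of the call.
- r.finish_job(): hands the job in; it is judged then, once.
The state is a dict: "clock": time; "q": joint angles; "qd": joint speeds; "joint_torque": joint torques, N m; "tool_pos": TCP position; "eef_rot": TCP orientation; "contact_force": force on the tool from outside, world axes, zero at the start; "moment": the same for the moment, N m; "opening": opening from 0.0 (shut) to 1.0 (fully open); "finger_force": force on a finger pad.
Only numpy, scipy, OpenCV 4.12 (cv2) and the standard library are available. Lean on these libraries where they do the work, as an engineer would, in place of code of your own. Each camera call takes 0.05 s, during which the arm holds its last target. There are 200 camera calls.

## Working session

There is one attempt and no reset: what is moved stays moved. The work goes in short steps, Python scripts to look and compute and a tool call to move; the robot and the scene stay as the last step left them, time stands still between calls to the robot, and variables do not carry over. Pictures are saved under pics/ and viewed, at most 14 in all, crops included, and the job is handed in when it is done.

```bash
ls; mkdir -p pics; python3 - <<'E'
from plant import r, imaging
import cv2
for n in("top","side"):
    cv2.imwrite(f"pics/{n}0.png",imaging.snapshot(n)[:,:,::-1])
    print(imaging.camera_params(n))
s=r.get_state();print(s["clock"],s["tool_pos"],s["eef_rot"],s["contact_force"],r.grip_depth)
E
```

```text
pics
plant.py
{'fx': 502.18672485421763, 'fy': 502.18672485421763, 'cx': 322.85936590753175, 'cy': 193.74320783494954, 'rvec': array([ 2.10707756, -2.16577511,  0.14056838]), 'tvec': array([0.02657068, 0.61356706, 1.07384502])}
{'fx': 425.56689058919767, 'fy': 425.56689058919767, 'cx': 319.12154457428676, 'cy': 205.31898721201617, 'rvec': array([ 0.79461708, -2.31449344,  1.3647255 ]), 'tvec': array([0.46363763, 0.27789744, 0.62174382])}
0.1 [ 0.15491565 -0.60489277  0.23798895] [ 9.92143972e-01  1.25098457e-01 -1.57353020e-04 -8.30295134e-04] [-0.39491022  0.4385861   0.89158391] -0.0187
```

View pics/top0.png

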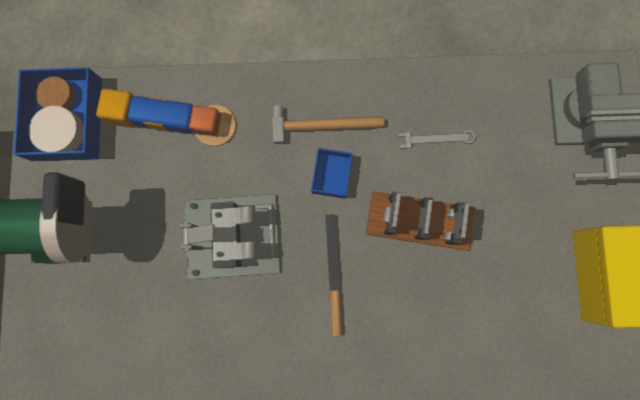

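View pics/side0.png

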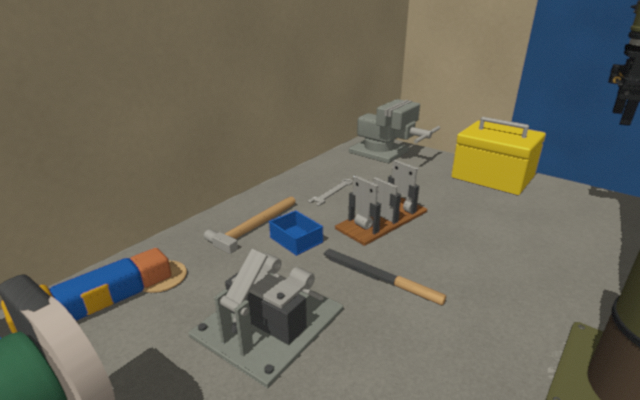

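The top view shows the fixture at about (232,236), rack at (421,221), file at (334,275) and bin at (332,172). The side view shows the raised strap at (250,278). I'll enlarge both and fit the base outlines.

```bash
cat > h.py <<'E'
import numpy as np, cv2
from scipy.spatial.transform import Rotation as R
from plant import r, imaging
def cam(n):
    c=imaging.camera_params(n); K=np.array([[c["fx"],0,c["cx"]],[0,c["fy"],c["cy"]],[0,0,1]])
    return K,R.from_rotvec(c["rvec"]).as_matrix(),np.array(c["tvec"])
def ray(C,uv):
    K,A,t=C; d=A.T@np.linalg.inv(K)@np.array([uv[0],uv[1],1.]); return -A.T@t,d
def onz(C,uv,z):
    o,d=ray(C,uv); return o+d*(z-o[2])/d[2]
def proj(C,p):
    K,A,t=C; q=K@(A@np.asarray(p)+t); return q[:2]/q[2]
def tri(C1,u1,C2,u2):
    o,d=ray(C1,u1);p,e=ray(C2,u2); s=np.linalg.lstsq(np.c_[d,-e],p-o,rcond=None)[0]
    a,b=o+d*s[0],p+e*s[1]; return (a+b)/2,np.linalg.norm(a-b)
E
python3 - <<'E'
from h import *
t=cv2.imread("pics/top0.png");s=cv2.imread("pics/side0.png")
f=lambda im,x,y,w,h,W,H:cv2.resize(im[y:y+h,x:x+w],(W,H),interpolation=cv2.INTER_CUBIC)
a=np.hstack([f(t,175,185,120,100,400,300*10//9-33),f(t,360,180,120,90,400,300)])
b=np.hstack([f(s,185,230,160,150,400,300),f(s,330,150,110,100,400,300)])
cv2.imwrite("pics/z.png",np.vstack([a,b]))
C=cam("top")
print("o",-C[1].T@C[2],"z axis",C[1][2])
hsv=cv2.cvtColor(t,cv2.COLOR_BGR2HSV)
m=((hsv[...,0]<15)&(hsv[...,1]>110)&(hsv[...,2]>50)).astype(np.uint8)
m[:, :360]=0;m[:,480:]=0
m=cv2.morphologyEx(m,cv2.MORPH_CLOSE,np.ones((15,15)))
c=max(cv2.findContours(m,0,2)[0],key=cv2.contourArea)
bx=cv2.boxPoints(cv2.minAreaRect(c));print(bx)
P=np.array([onz(C,p,.012) for p in bx]);print(P)
print("rack c",P.mean(0),[np.linalg.norm(P[i]-P[i-1]) for i in range(4)])
# fixture: manual corners
F=np.array([onz(C,p,.012) for p in [(186,200),(275,195),(279,275),(188,278)]]);print(F)
print([np.linalg.norm(F[i]-F[i-1]) for i in range(4)])
print("hsv base",hsv[265:272,200:240].mean((0,1)),"bench",hsv[300,200:240].mean(0))
E
```

```text
o [ 0.44851638 -0.00683257  1.15286601] z axis [ 0.14786828  0.01477251 -0.98889673]
[[365.4789  233.75664]
 [372.33694 190.8939 ]
 [475.65207 207.42433]
 [468.79404 250.28706]]
[[ 0.52464777 -0.08398261  0.012     ]
 [ 0.62243753 -0.10348355  0.012     ]
 [ 0.57761217 -0.33647359  0.012     ]
 [ 0.4812129  -0.31430066  0.012     ]]
rack c [ 0.55147759 -0.2095601   0.012     ] [np.float64(0.23437788743124616), np.float64(0.09971521820540336), np.float64(0.2372628781207674), np.float64(0.09891642160227651)]
[[0.61364424 0.32597449 0.012     ]
 [0.61936647 0.12036659 0.012     ]
 [0.43742877 0.11354522 0.012     ]
 [0.43606374 0.31891072 0.012     ]]
[np.float64(0.17772093754427293), np.float64(0.2056875091473322), np.float64(0.1820655243267223), np.float64(0.2053700401494382)]
hsv base [ 39.05        18.01071429 113.54285714] bench [ 23.1   29.45 117.25]
```

View pics/z.png

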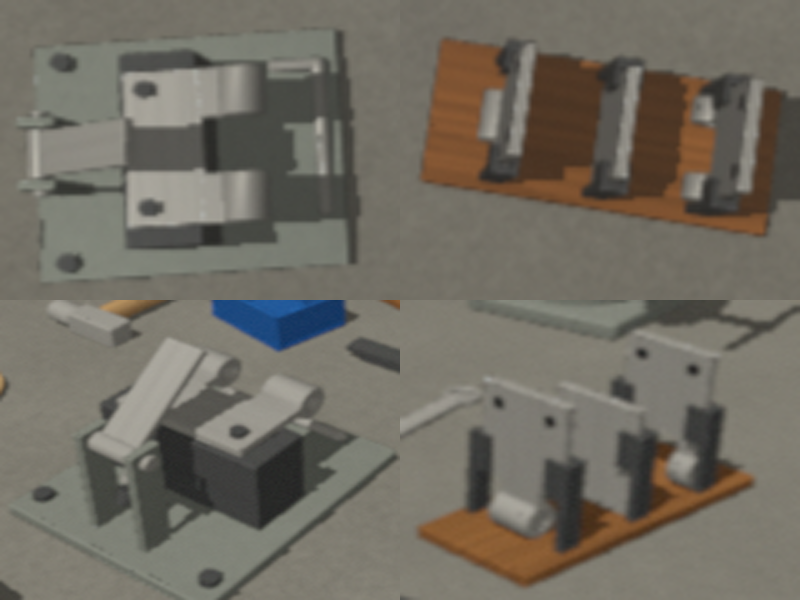

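The zoom confirms that the single-knuckle leaf is in the rack slot nearest the fixture, with its knuckle at top (384,213). The twin leaf is in the far slot. The fixture's -y side, with the knuckles, faces image right, which is world -y.

```bash
cat >> h.py <<'E'
def go(p,yaw):
    s=r.get_state(); A=R.from_quat(s["eef_rot"]); T=R.from_matrix(np.array([[np.cos(yaw),np.sin(yaw),0],[np.sin(yaw),-np.cos(yaw),0],[0,0,-1]]))
    print("clock",s["clock"],"pos",s["tool_pos"].round(4),"F",np.round(s["contact_force"],1),"op",s["opening"],s["finger_force"])
    print("d",A.inv().apply(np.array(p)-s["tool_pos"]).round(4),"rv",(A.inv()*T).as_rotvec().round(4))
E
python3 - <<'E'
from h import *
K,A,t=cam("wrist");s=r.get_state();B=R.from_quat(s["eef_rot"])
print("cam in tool",B.inv().apply(-A.T@t-s["tool_pos"]),"axis in tool",B.inv().apply(A[2]),B.inv().apply(A[0]),K[0,0])
go([.45,-.18,.35],-.19)
E
```

```text
cam in tool [ 0.07085091  0.00048941 -0.14706535] axis in tool [-2.82512171e-01 -2.39879555e-04  9.59263684e-01] [-9.18740850e-04  9.99999578e-01 -2.05115841e-05] 282.20032769938996
clock 0.1 pos [ 0.1549 -0.6049  0.238 ] F [-0.4  0.4  0.9] op 0.9993818777245457 0.0
d [ 0.3913 -0.3385 -0.1115] rv [-0.0016  0.0005  0.4409]
```

The manual's scale: turns go in shares of 90 degrees. Converting my numbers, 0.44 rad is 0.2801.

move_tool:
  offsets:
    - [[0.5, 0.02, -0.04, -0.01, 0, 0, 0.0446], [0.5, 0.04, -0.08, -0.02, 0, 0, 0.0891], [0.5, 0.06, -0.12, -0.03, 0, 0, 0.1337], [0.5, 0.08, -0.16, -0.04, 0, 0, 0.1783], [0.5, 0.1, -0.2, -0.05, 0, 0, 0.2292], [0.5, 0.14, -0.23, -0.06, 0, 0, 0.2801], [0.5, 0.18, -0.25, -0.07, 0, 0, 0.2801], [0.5, 0.22, -0.27, -0.07, 0, 0, 0.2801]]

```text
clock: 0.9
tool_pos: [0.3025, -0.2881, 0.3099]
eef_rot: [0.996, -0.095, 0.001, 0.001]
contact_force: [1.7, -0.4, -0.3]
opening: 0.5
finger_force: 0.0
```

```bash
python3 - <<'E'
from h import *
go([.53,-.17,.31],-.19)
E
```

```text
clock 0.9 pos [ 0.3025 -0.2881  0.3099] F [ 1.7 -0.4 -0.3] op 0.49959481595384664 0.0
d [ 2.011e-01 -1.588e-01  1.000e-04] rv [ 0.0014 -0.0022  0.0004]
```

move_tool:
  offsets:
    - [[0.5, 0.04, -0.03, 0, 0, 0, 0], [0.5, 0.08, -0.06, 0, 0, 0, 0], [0.5, 0.12, -0.09, 0, 0, 0, 0], [0.5, 0.16, -0.12, 0, 0, 0, 0], [0.5, 0.2, -0.15, 0, 0, 0, 0], [0.5, 0.2, -0.16, 0, 0, 0, 0], [0.5, 0.2, -0.16, 0, 0, 0, 0], [0.5, 0.2, -0.16, 0, 0, 0, 0]]

```text
clock: 1.7
tool_pos: [0.5262, -0.1708, 0.3084]
eef_rot: [0.995, -0.095, -0.001, 0.001]
contact_force: [-1.2, -0.6, -0.3]
opening: 0.504
finger_force: 0.0
```

```bash
python3 - <<'E'
from h import *
C=cam("wrist");np.savez("w1.npz",K=C[0],A=C[1],t=C[2])
im=imaging.snapshot("wrist")[:,:,::-1];cv2.imwrite("pics/w1.png",im)
go([.525,.19,.31],.03)
E
```

```text
clock 1.75 pos [ 0.5261 -0.1714  0.3086] F [-0.1 -0.9  0. ] op 0.5027218564819035 0.0
d [-0.0698 -0.3546 -0.0018] rv [ 0.0013  0.0016 -0.2215]
```

View pics/w1.png

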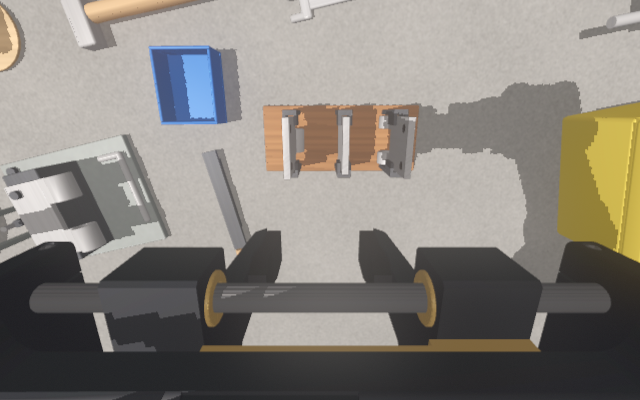

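The wrist view shows the wanted leaf at cols 283–296, rows 110–178, with the rack square to the image. The bin, file and fixture are to the left.

```bash
python3 - <<'E'
from h import *
z=np.load("w1.npz");C=(z["K"],z["A"],z["t"]);im=cv2.imread("pics/w1.png")
g=im.max(2)
for v in (120,140,150,160,170,175): print(v,g[v,276:306])
print("col",g[104:184,288])
c,y=np.array([.5515,-.2096,0]),-.19
ax=np.array([np.cos(y),np.sin(y),0]);ay=np.array([-np.sin(y),np.cos(y),0])
for x in(-.035,.035):
  for dy in(-.004,.004):
    print(x,dy,[proj(C,c+ay*(.07+dy)+ax*x+[0,0,h]).round(1) for h in (.134,.054)])
for x in(-.05,.05):
  for yy in (-.1175,.1175): print("base",proj(C,c+ax*x+ay*yy+[0,0,.012]).round(1))
hsv=cv2.cvtColor(im,cv2.COLOR_BGR2HSV);m=((hsv[...,1]>90)&(hsv[...,0]<18)).astype(np.uint8);m[:, :255]=0;m[:,425:]=0;m[:95]=0;m[185:]=0
m=cv2.morphologyEx(m,cv2.MORPH_CLOSE,np.ones((25,25)));b=cv2.boxPoints(cv2.minAreaRect(np.argwhere(m)[:,::-1].astype(np.float32)));print(b)
P=np.array([onz(C,q,.012) for q in b]);print(P,P.mean(0))
E
```

```text
120 [208 208 208 208 207 196 239 240 234 230 225 225 173 128 121 121 120 110
 104 104  98  91 168 201 208 208 209 199 199 199]
140 [213 213 214 214 214 214 214 232 232 229 226 223 219 154 121 122 121 121
 121 121 141 151 151 149 146 144 140 133 138 145]
150 [193 193 193 193 194 198 181 230 232 227 224 222 222 172 127 121 121 121
 121 121 135 150 150 147 145 142 140 133 173 196]
160 [211 212 211 211 211 211 211 222 227 226 222 218 214 198 143 121 122 121
 121 117 122 110 107 147 172 175 175 175 149 141]
170 [192 192 192 192 192 190 190 185 223 225 222 221 220 217 153 117 121 122
 111 129 132 123  98  92 154 181 184 183 183 183]
175 [197 195 194 194 195 195 194 176 223 227 221 218 216 218 161 124 135 140
 139 137 138 130 152 187 191 192 192 193 194 195]
col [158 146 183 196 198 166 141 141 140 139 136 157 153 149 164 171 173 175
 178 185 188 189 191 191 193 195 198 203 206 208 209 210 211 211 215 217
 219 219 220 221 223 224 223 221 222 223 222 222 224 222 221 218 215 217
 218 217 214 216 219 220 219 219 220 219 217 218 220 221 221 218 215 216
 219 220 221 192 185 193 193 192]
-0.035 -0.004 [array([290.5, 177.7]), array([295.9, 165.1])]
-0.035 0.004 [array([283.6, 177.7]), array([290.3, 165.1])]
0.035 -0.004 [array([288.5, 115.3]), array([294.6, 114.5])]
0.035 0.004 [array([281.2, 115.4]), array([288.8, 114.5])]
base [413.2 169.4]
base [266.  169.6]
base [419.4 103.6]
base [262.3 103.8]
[[262.9669  106.01149]
 [417.98105 104.28911]
 [418.70023 169.01445]
 [263.68607 170.73683]]
[[ 0.61954383 -0.10392923  0.012     ]
 [ 0.57784994 -0.33226118  0.012     ]
 [ 0.47919348 -0.32425797  0.012     ]
 [ 0.52355723 -0.08077691  0.012     ]] [ 0.55003612 -0.21030632  0.012     ]
```

In the tool's units: -0.22 rad is -0.1401.

move_tool:
  offsets:
    - [[0.5, 0, -0.05, 0, 0, 0, -0.0318], [0.5, -0.01, -0.1, 0, 0, 0, -0.0637], [0.5, -0.02, -0.15, 0, 0, 0, -0.0955], [0.5, -0.03, -0.2, 0, 0, 0, -0.1273], [0.5, -0.04, -0.25, 0, 0, 0, -0.1401], [0.5, -0.06, -0.3, 0, 0, 0, -0.1401], [0.5, -0.07, -0.35, 0, 0, 0, -0.1401], [0.0, -0.07, -0.355, 0, 0, 0, -0.1401], [0.0, -0.07, -0.355, 0, 0, 0, -0.1401], [0.0, -0.07, -0.355, 0, 0, 0, -0.1401]]

```text
clock: 2.75
tool_pos: [0.5261, 0.1889, 0.3087]
eef_rot: [1.0, 0.014, 0.0, 0.001]
contact_force: [-0.8, 0.1, 0.1]
opening: 0.255
finger_force: 0.0
```

```bash
python3 - <<'E'
from h import *
C=cam("wrist");np.savez("w2.npz",K=C[0],A=C[1],t=C[2])
im=imaging.snapshot("wrist")[:,:,::-1];cv2.imwrite("pics/w2.png",im)
E
```

```text
(no output)
```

View pics/w2.png

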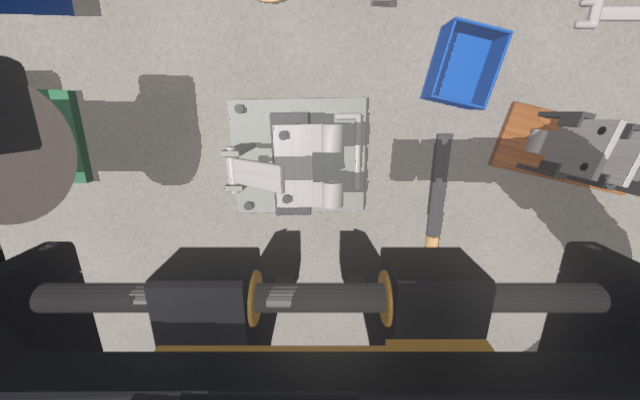

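The wrist view over the fixture shows the base spanning about (228–368, 97–213). The two bright knuckles are at (330,138) and (330,193), and the strap is at (250,177). I'll zoom in with the predicted outline overlaid.

```bash
cat > ov.py <<'E'
from h import *
def overlay(C,im,c,yaw,x0,y0,w,h,S):
    o=cv2.resize(im[y0:y0+h,x0:x0+w],None,fx=S,fy=S,interpolation=cv2.INTER_NEAREST)
    ca,sa=np.cos(yaw),np.sin(yaw)
    P=lambda x,y,z:np.int32((proj(C,[c[0]+ca*x-sa*y,c[1]+sa*x+ca*y,z])+.5-[x0,y0])*S)
    rects=[(-.09,-.105,.09,.105,.012)]+[(a,-.035,b,-.035,.085+.015) for a,b in()]
    def poly(pts,col): cv2.polylines(o,[np.array([P(*p) for p in pts])],True,col,1)
    poly([(-.09,-.105,.012),(.09,-.105,.012),(.09,.105,.012),(-.09,.105,.012)],(0,0,255))
    poly([(-.07,-.02,.081),(.07,-.02,.081),(.07,.03,.081),(-.07,.03,.081)],(255,0,0))
    for s in(-1,1):
        t=np.linspace(0,2*np.pi,40)
        for x in(.02,.055): poly([(s*x,-.05+.015*np.cos(a),.085+.015*np.sin(a)) for a in t],(0,200,0))
    return o
E
python3 - <<'E'
from ov import *
z=np.load("w2.npz");C=(z["K"],z["A"],z["t"])
a=overlay(C,cv2.imread("pics/w2.png"),(.527,.220),.03,218,88,160,134,5)
b=overlay(cam("top"),cv2.imread("pics/top0.png"),(.527,.220),.03,175,185,120,100,5)
cv2.imwrite("pics/ov.png",np.vstack([np.hstack([a[:,:800]])])[:600])
np.save("b.npy",b)
cv2.imwrite("pics/ovt.png",b)
E
```

```text
(no output)
```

View pics/ov.png

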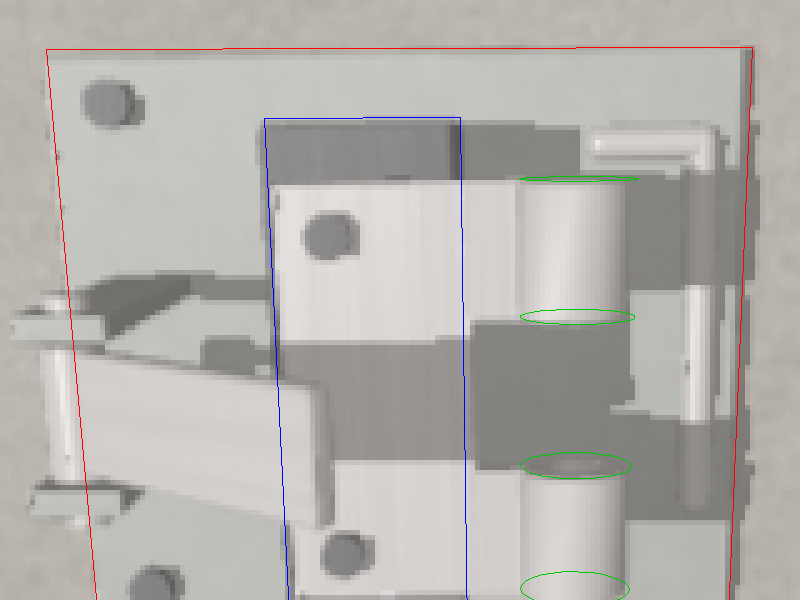

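move_tool:
  offsets:
    - [[0, 0, -0.04, 0.03, 0, 0, 0], [0, 0.002, -0.039, 0.06, 0, 0, 0], [0, 0.002, -0.039, 0.09, 0, 0, 0], [0, 0.002, -0.039, 0.11, 0, 0, 0], [0, 0.002, -0.039, 0.125, 0, 0, 0], [0, 0.002, -0.039, 0.14, 0, 0, 0], [0, 0.002, -0.039, 0.155, 0, 0, 0], [0, 0.002, -0.039, 0.17, 0, 0, 0], [0, 0.002, -0.039, 0.18, 0, 0, 0], [0, 0.002, -0.039, 0.19, 0, 0, 0]]
  force: 20

```text
clock: 3.8
tool_pos: [0.5283, 0.226, 0.1189]
eef_rot: [1.0, 0.012, 0.001, 0.002]
contact_force: [-0.2, -1.2, 2.2]
opening: 0.005
finger_force: 1.1
```

```bash
python3 - <<'E'
from h import *
go([.527,.228,.103],.03)
E
```

```text
clock 3.8 pos [0.5283 0.226  0.1189] F [-0.2 -1.2  2.2] op 0.005462175043854784 1.1466689966619015
d [-0.0012 -0.0021  0.0159] rv [ 0.0037 -0.0013 -0.0055]
```

move_tool:
  offsets:
    - [[0, 0, 0, 0.005, 0, 0, 0], [0, 0, 0, 0.01, 0, 0, 0], [0, 0, 0, 0.014, 0, 0, 0], [0, 0, 0, 0.017, 0, 0, 0], [0, 0, 0, 0.018, 0, 0, 0], [0, 0, 0, 0.018, 0, 0, 0]]

```text
clock: 4.4
tool_pos: [0.5266, 0.2313, 0.1033]
eef_rot: [1.0, 0.016, 0.001, -0.0]
contact_force: [-5.0, -3.8, 22.5]
opening: 0.006
finger_force: 11.2
```

move_tool:
  offsets:
    - [[0, 0, 0, 0, 0, 0, 0], [0, 0, 0, -0.03, 0, 0, 0], [0, 0, 0.03, -0.06, 0, 0, 0], [0, 0, 0.07, -0.07, 0, 0, 0], [0, -0.03, 0.09, -0.08, 0, 0, 0], [0, -0.03, 0.09, -0.08, 0, 0, 0], [0, -0.03, 0.09, -0.08, 0, 0, 0]]

```text
clock: 5.1
tool_pos: [0.4994, 0.1405, 0.1811]
eef_rot: [1.0, 0.015, 0.0, -0.0]
contact_force: [0.3, -0.0, 0.4]
opening: 0.004
finger_force: 0.0
```

```bash
python3 - <<'E'
from ov import *
C=cam("wrist");np.savez("w3.npz",K=C[0],A=C[1],t=C[2])
im=imaging.snapshot("wrist")[:,:,::-1];cv2.imwrite("pics/w3.png",im)
for n in("side","top"): cv2.imwrite(f"pics/{n}1.png",imaging.snapshot(n)[:,:,::-1])
p=proj(C,[.526,.168,.1]).astype(int);print(p)
x0=max(0,min(640-200,p[0]-90));y0=max(0,p[1]-90)
a=overlay(C,im.copy(),(.527,.220),.03,x0,y0,200,150,4);print(x0,y0)
cv2.imwrite("pics/ov3.png",a);go([.5647,-.1409,.25],-.19)
E
```

```text
[286 167]
196 77
clock 5.25 pos [0.5    0.1418 0.1805] F [-0.   0.3 -0.7] op 0.0061022345162304575 0.0
d [ 0.0554  0.2846 -0.0698] rv [-0.0012 -0.0007  0.2227]
```

View pics/ov3.png

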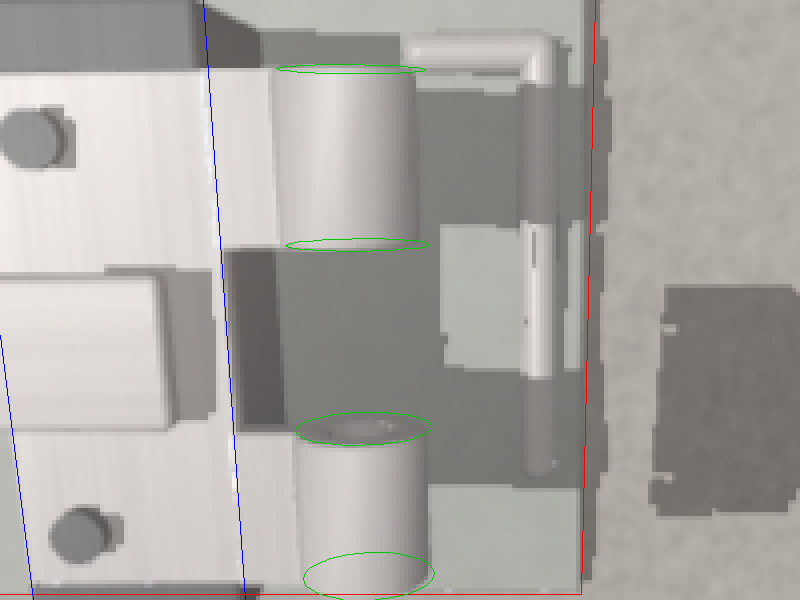

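The strap is shut: it lies flat between the two leaf plates, with its free end at crop (165,350). The knuckles sit about 1 mm to +y of my prediction, with yaw ≈0.041, which puts the bore at about (0.5286, 0.1711). Now I'll go to the leaf.

In the tool's units: 0.223 rad is 0.142.

move_tool:
  offsets:
    - [[0.5, 0.01, 0.03, -0.03, 0, 0, 0.0318], [0.5, 0.02, 0.07, -0.05, 0, 0, 0.0637], [0.5, 0.03, 0.11, -0.07, 0, 0, 0.0955], [0.5, 0.04, 0.15, -0.07, 0, 0, 0.1273], [0.5, 0.05, 0.19, -0.07, 0, 0, 0.142], [0.5, 0.055, 0.23, -0.07, 0, 0, 0.142], [0.5, 0.055, 0.265, -0.07, 0, 0, 0.142], [0.5, 0.055, 0.285, -0.07, 0, 0, 0.142], [0.5, 0.055, 0.285, -0.07, 0, 0, 0.142], [0.5, 0.055, 0.285, -0.07, 0, 0, 0.142]]

```text
clock: 6.25
tool_pos: [0.5637, -0.1414, 0.2503]
eef_rot: [0.995, -0.095, -0.0, -0.001]
contact_force: [0.1, 0.6, -0.2]
opening: 0.5
finger_force: 0.0
```

```bash
python3 - <<'E'
from h import *
C=cam("wrist")
im=imaging.snapshot("wrist")[:,:,::-1]
c,y=np.array([.5515,-.2096,0]),-.19
ax=np.array([np.cos(y),np.sin(y),0]);ay=np.array([-np.sin(y),np.cos(y),0])
x0,y0,S=220,70,4
o=cv2.resize(im[y0:y0+140,x0:x0+200],None,fx=S,fy=S,interpolation=cv2.INTER_NEAREST)
for h in(.134,.012):
  w,yy=(.035,(.066,.074)) if h>.1 else (.05,(-.1175,.1175))
  q=[c+ax*a+ay*b+[0,0,h] for a,b in((-w,yy[0]),(w,yy[0]),(w,yy[1]),(-w,yy[1]))]
  cv2.polylines(o,[np.array([np.int32((proj(C,p)+.5-[x0,y0])*S) for p in q])],True,(0,0,255) if h>.1 else (0,255,0),1)
cv2.imwrite("pics/w4.png",o)
go([.5647,-.1409,.25],-.19)
E
```

```text
clock 6.3 pos [ 0.5637 -0.1405  0.2504] F [-0.6  0.8 -0. ] op 0.5020456975745634 0.0
d [0.0011 0.0002 0.0004] rv [-0.0017  0.0004  0.0006]
```

View pics/w4.png

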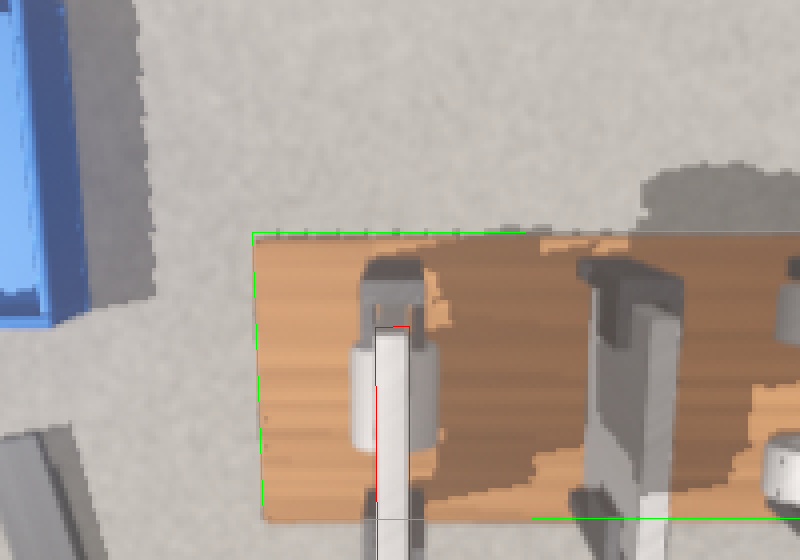

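The knuckle leaf's top edge (crop cols 375–409) lies on the prediction, about 1.5 mm low in x. The gripper is centred, so I descend and grip.

move_tool:
  offsets:
    - [[0.5, 0, 0, 0.03, 0, 0, 0], [0.5, 0, 0, 0.06, 0, 0, 0], [0.5, 0, 0, 0.09, 0, 0, 0], [0.5, 0, 0, 0.12, 0, 0, 0], [0.5, 0, 0, 0.14, 0, 0, 0], [0.5, 0, 0, 0.152, 0, 0, 0], [0.5, 0, 0, 0.152, 0, 0, 0], [0.5, 0, 0, 0.152, 0, 0, 0]]
  force: 45

```text
clock: 7.1
tool_pos: [0.5639, -0.142, 0.0994]
eef_rot: [0.995, -0.095, 0.001, -0.0]
contact_force: [0.1, 0.7, 0.1]
opening: 0.503
finger_force: 0.0
```

move_tool:
  offsets:
    - [[0, 0, 0, 0, 0, 0, 0], [0, 0, 0, 0, 0, 0, 0], [0, 0, 0, 0, 0, 0, 0], [0, 0, 0, 0, 0, 0, 0], [0, 0, 0, 0, 0, 0, 0], [0, 0, 0, 0, 0, 0, 0], [0, 0, 0, 0, 0, 0, 0], [0, 0, 0, 0, 0, 0, 0]]
  force: 45

```text
clock: 7.9
tool_pos: [0.5639, -0.1406, 0.0991]
eef_rot: [0.995, -0.095, 0.001, -0.001]
contact_force: [0.7, 5.8, 2.7]
opening: 0.088
finger_force: 45.0
```

move_tool:
  offsets:
    - [[0, 0, 0, -0.01, 0, 0, 0], [0, 0, 0, -0.025, 0, 0, 0], [0, 0, 0, -0.04, 0, 0, 0], [0, 0, 0, -0.055, 0, 0, 0], [0, 0, 0, -0.07, 0, 0, 0], [0, 0, 0, -0.085, 0, 0, 0], [0, 0, 0, -0.1, 0, 0, 0], [0, 0, 0, -0.12, 0, 0, 0], [0, 0, 0, -0.15, 0, 0, 0], [0, 0, 0, -0.15, 0, 0, 0]]
  force: 45

```text
clock: 8.9
tool_pos: [0.5647, -0.1443, 0.2512]
eef_rot: [0.995, -0.097, 0.003, 0.001]
contact_force: [1.1, -0.4, -5.2]
opening: 0.091
finger_force: 45.0
```

```bash
python3 - <<'E'
from h import *
go([.5286,.1711,.26],.041)
C=cam("wrist");np.savez("w5.npz",K=C[0],A=C[1],t=C[2]);s=r.get_state();np.savez("w5s.npz",p=s["tool_pos"],q=s["eef_rot"])
im=imaging.snapshot("wrist")[:,:,::-1];cv2.imwrite("pics/w5.png",im)
E
```

```text
clock 8.9 pos [ 0.5647 -0.1443  0.2512] F [ 1.1 -0.4 -5.2] op 0.09061105537515364 44.985450971871614
d [-0.0961 -0.3025 -0.0097] rv [ 0.0017 -0.0057 -0.2345]
```

View pics/w5.png

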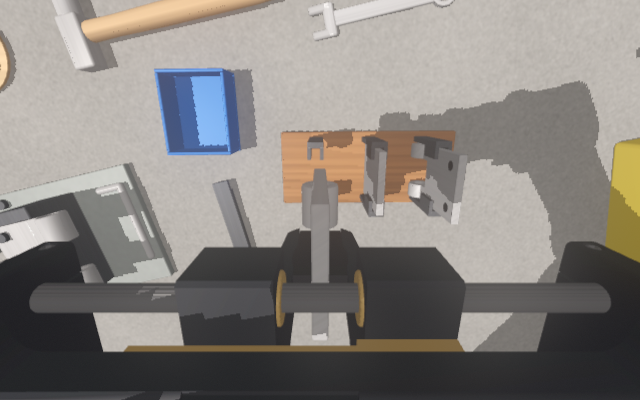

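The leaf is held with about 5 N of weight. Its knuckle hangs at (320,203) and the slot below it is empty. Next I carry it over to the jamb.

In the tool's units: -0.2345 rad is -0.1493.

move_tool:
  offsets:
    - [[0, -0.01, -0.02, -0.01, 0, 0, -0.0191], [0, -0.02, -0.06, -0.01, 0, 0, -0.0382], [0, -0.03, -0.1, -0.01, 0, 0, -0.0637], [0, -0.05, -0.15, -0.01, 0, 0, -0.0891], [0, -0.06, -0.19, -0.01, 0, 0, -0.1146], [0, -0.07, -0.23, -0.01, 0, 0, -0.1337], [0, -0.085, -0.27, -0.01, 0, 0, -0.1493], [0, -0.093, -0.295, -0.01, 0, 0, -0.1493], [0, -0.096, -0.3025, -0.01, 0, 0, -0.1493], [0, -0.096, -0.3025, -0.01, 0, 0, -0.1493]]
  force: 45

```text
clock: 9.95
tool_pos: [0.525, 0.1736, 0.2572]
eef_rot: [1.0, 0.023, -0.002, 0.0]
contact_force: [-0.2, -0.1, -5.6]
opening: 0.089
finger_force: 45.0
```

move_tool:
  offsets:
    - [[0, 0, 0, 0.01, 0, 0, 0], [0, 0, 0, 0.02, 0, 0, 0], [0, 0, 0, 0.03, 0, 0, 0], [0, 0, 0, 0.03, 0, 0, 0], [0, 0, 0, 0.03, 0, 0, 0], [0, 0, 0, 0.03, 0, 0, 0]]

```text
clock: 10.55
tool_pos: [0.527, 0.1723, 0.2289]
eef_rot: [1.0, 0.021, 0.0, -0.0]
contact_force: [0.9, -0.1, -5.3]
opening: 0.085
finger_force: 45.0
```

```bash
python3 - <<'E'
from ov import *
go([.5286,.1711,.157],.041)
s=r.get_state();p=s["tool_pos"];B=R.from_quat(s["eef_rot"]);print(B.as_euler("xyz"))
C=cam("wrist");im=imaging.snapshot("wrist")[:,:,::-1].copy();cv2.imwrite("pics/w6.png",im)
x0,y0,S=220,60,4
o=overlay(C,im,(.5265,.2211),.041,x0,y0,200,150,S)
for e in(-.0178,.0162):
  q=[p+B.apply([e,.015*np.cos(a),.072+.015*np.sin(a)]) for a in np.linspace(0,6.28,40)]
  cv2.polylines(o,[np.array([np.int32((proj(C,k)+.5-[x0,y0])*S) for k in q])],True,(0,0,255),1)
q=[p+B.apply([e,y,-.035]) for e,y in((-.0358,-.004),(.0342,-.004),(.0342,.004),(-.0358,.004))]
cv2.polylines(o,[np.array([np.int32((proj(C,k)+.5-[x0,y0])*S) for k in q])],True,(255,0,255),1)
cv2.imwrite("pics/ov6.png",o)
E
```

```text
clock 10.55 pos [0.527  0.1723 0.2289] F [ 0.9 -0.1 -5.3] op 0.08461727136106427 44.98554725199938
d [0.0015 0.0012 0.0719] rv [-0.0002 -0.0007  0.001 ]
[-3.14138489e+00 -6.59820154e-04  4.19827387e-02]
```

View pics/ov6.png

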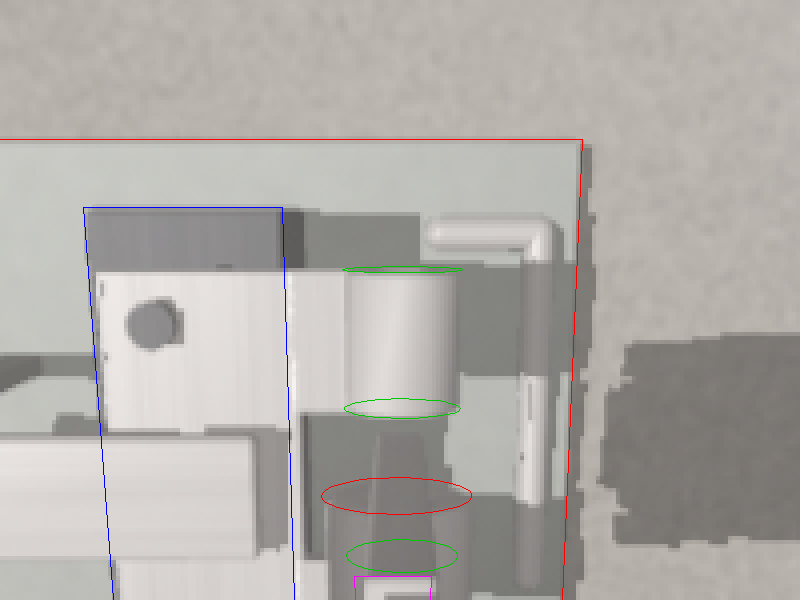

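The strap is shut, and the knuckles match the fitted outline (green at 345–461). The held knuckle spans cols 327–470 against a predicted 322–471. The leaf sits about 1 mm low in x relative to the TCP, so I'll correct that while descending.

move_tool:
  offsets:
    - [[0, 0.001, 0, 0.01, 0, 0, 0], [0, 0.002, 0.001, 0.02, 0, 0, 0], [0, 0.0025, 0.001, 0.03, 0, 0, 0], [0, 0.0025, 0.001, 0.03, 0, 0, 0], [0, 0.0025, 0.001, 0.03, 0, 0, 0]]

```text
clock: 11.1
tool_pos: [0.5289, 0.1714, 0.1982]
eef_rot: [1.0, 0.021, -0.001, 0.0]
contact_force: [0.4, -0.3, -4.8]
opening: 0.084
finger_force: 45.0
```

```bash
python3 - <<'E'
from ov import *
L=[]
ims=[]
for i in range(4):
    s=r.get_state();L.append(s["tool_pos"]); C=cam("wrist"); im=imaging.snapshot("wrist")[:,:,::-1].copy()
print(np.array(L).round(4));go([.5297,.1711,.157],.041)
p=np.mean(L,0);B=R.from_quat(s["eef_rot"])
T=cam("top");S2=cam("side")
cv2.imwrite("pics/w7.png",im);cv2.imwrite("pics/top2.png",imaging.snapshot("top")[:,:,::-1]);cv2.imwrite("pics/side2.png",imaging.snapshot("side")[:,:,::-1])
outs=[]
for C,n,x0,y0,w,h,S in((C,"w7",250,110,133,150,3),(S2,"side2",215,230,133,150,3),(T,"top2",175,185,110,50,6)):
  o=overlay(C,cv2.imread(f"pics/{n}.png"),(.5265,.2211),.041,x0,y0,w,h,S)
  for e in(-.018,.016):
    q=[p+B.apply([e,.015*np.cos(a),.072+.015*np.sin(a)]) for a in np.linspace(0,6.28,40)]
    cv2.polylines(o,[np.array([np.int32((proj(C,k)+.5-[x0,y0])*S) for k in q])],True,(0,0,255),1)
  outs.append(o)
cv2.imwrite("pics/ov7.png",np.hstack(outs[:2]))
E
```

```text
[[0.5289 0.1714 0.1982]
 [0.5292 0.1716 0.1986]
 [0.5294 0.1716 0.1989]
 [0.5295 0.1716 0.199 ]]
clock 11.3 pos [0.5295 0.1716 0.1991] F [-0.1 -0.4 -5.7] op 0.08604983574711302 44.98553962446749
d [0.0001 0.0005 0.0421] rv [-0.0003 -0.0009  0.0013]
```

View pics/ov7.png

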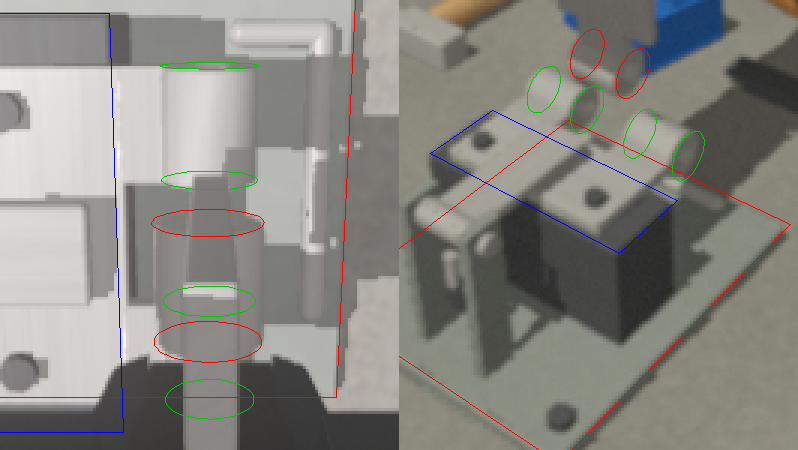

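Both views agree with the fit. In the side view the strap lies flat, and the held knuckle (red) is in line above the gap between the jamb knuckles (green). Final descent.

move_tool:
  offsets:
    - [[0, 0, 0.0005, 0.006, 0, 0, 0], [0, 0, 0.0005, 0.012, 0, 0, 0], [0, 0, 0.0005, 0.018, 0, 0, 0], [0, 0, 0.0005, 0.024, 0, 0, 0], [0, 0, 0.0005, 0.03, 0, 0, 0], [0, 0, 0.0005, 0.036, 0, 0, 0], [0, 0, 0.0005, 0.042, 0, 0, 0], [0, 0, 0.0005, 0.042, 0, 0, 0], [0, 0, 0.0005, 0.042, 0, 0, 0], [0, 0, 0.0005, 0.042, 0, 0, 0]]

```text
clock: 12.4
tool_pos: [0.5295, 0.171, 0.1569]
eef_rot: [1.0, 0.021, 0.0, -0.0]
contact_force: [-0.7, 0.9, -5.0]
opening: 0.09
finger_force: 45.0
```

```bash
python3 - <<'E'
from ov import *
C=cam("wrist"); im=imaging.snapshot("wrist")[:,:,::-1].copy();cv2.imwrite("pics/w8.png",im)
S2=cam("side");cv2.imwrite("pics/side3.png",imaging.snapshot("side")[:,:,::-1])
go([.5297,.1711,.157],.041);s=r.get_state();p=s["tool_pos"];B=R.from_quat(s["eef_rot"])
outs=[]
for C,n,x0,y0,w,h,S in((C,"w8",270,120,100,140,4),(S2,"side3",250,235,67,93,6)):
  o=cv2.resize(cv2.imread(f"pics/{n}.png")[y0:y0+h,x0:x0+w],(400,560),interpolation=cv2.INTER_CUBIC)
  S=np.array([400/w,560/h])
  J=np.array([.5286,.1711,.085]);a1=np.array([np.cos(.041),np.sin(.041),0])
  for base,col,es in((None,(0,0,255),(-.018,.016)),(J,(0,200,0),(-.055,-.02,.02,.055))):
   for e in es:
    q=[(p+B.apply([e,.015*np.cos(a),.072+.015*np.sin(a)]) if base is None else J+a1*e+np.array([0,.015*np.cos(a),.015*np.sin(a)])) for a in np.linspace(0,6.28,40)]
    cv2.polylines(o,[np.array([np.int32((proj(C,k)+.5-[x0,y0])*S) for k in q])],True,col,1)
  outs.append(o)
cv2.imwrite("pics/ov8.png",np.hstack(outs))
E
```

```text
clock 12.5 pos [0.5295 0.171  0.157 ] F [-0.6 -0.1 -5.9] op 0.08650835536317651 44.985592821612954
d [ 0.0002 -0.0001  0.    ] rv [-0.0002 -0.0008  0.0013]
```

View pics/ov8.png

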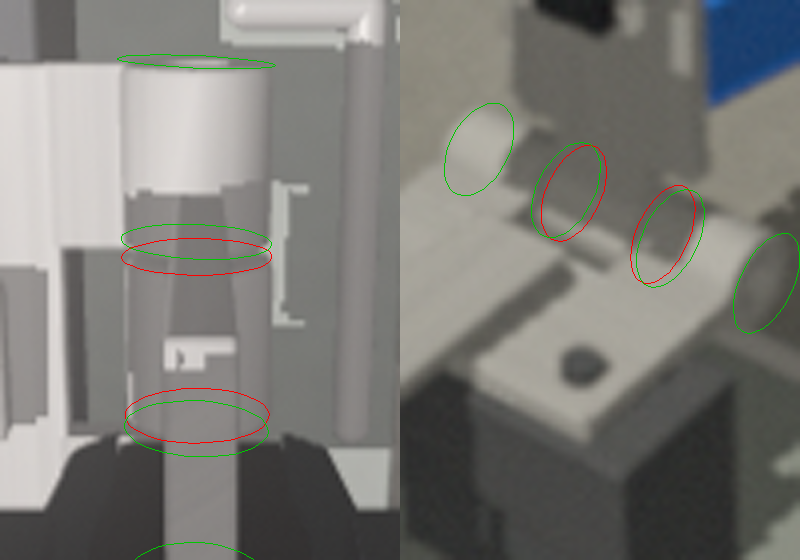

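The last picture shows the held knuckle and the jamb knuckle sharing the same edges (cols 124–270), with the ends inside the gap. The wrist force equals the leaf's weight alone, so nothing is touching. I'll settle briefly and hand in.

move_tool:
  offsets:
    - [[0, 0, 0, 0, 0, 0, 0], [0, 0, 0, 0, 0, 0, 0], [0, 0, 0, 0, 0, 0, 0], [0, 0, 0, 0, 0, 0, 0], [0, 0, 0, 0, 0, 0, 0]]

```text
clock: 13.0
tool_pos: [0.5292, 0.1709, 0.1567]
eef_rot: [1.0, 0.021, 0.0, 0.0]
contact_force: [0.9, -1.0, -5.5]
opening: 0.088
finger_force: 45.0
```

```bash
python3 -c "
from plant import r, imaging
print(r.finish_job())"
```

```text
the job is handed in; nothing more can be done
None
```

I handed the job in at 13.0 s: strap shut, and the single-knuckle leaf held by the gripper alone between the jamb's knuckles, its hole within about 1 mm of their axis by my measurements; the hand-in returned no verdict.

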